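# Unscrew the leaning jar's cap and send it down the cap lane

### The arm

A 6-joint arm with a two-finger parallel gripper is mounted at the origin on the work surface. World frame = base frame: x ahead of the robot, y to its left, z up, the work surface at z = 0. Lengths are in mm, angles in degrees, forces in N, time in s.
With the tool pointing down it reaches from about 300 to 850 mm from the base axis. Payload 4.2 kg.
Tool frame: the origin (TCP) lies at the very end of the fingers, on their centre line; the grasp point (between the pads) lies 19 mm behind it; x points along the fingers, z is the direction in which the jaws open and shut, and the axes are right-handed (so a half turn about x gives the same grasp; the last joint's range is limited). The gripper opens to 91 mm and grips with 3 to 60 N. Pads are 32 mm wide; open, the fingers measure 118 mm over their backs; the gripper's body (76 mm by 178 mm) begins 60 mm behind the grasp point.
Start: joints at [74.313, 18.312, 89.639, -0, 72.044, -1.146], TCP at [144.375, 556.596, 213.976] pointing down, gripper open.
Joint ranges: [-177.97, 177.97], [-48.28, 115.42], [12.27, 149.76], [-77.06, 257.06], [2.81, 150.46], [-146.56, 146.56]. Speed limits (degrees/s): [147.25, 147.25, 180, 180, 180, 180].

### API

Orientations are given as [roll, pitch, yaw] about the fixed x, y, z axes, in that order (R = Rz(yaw) Ry(pitch) Rx(roll)).
In Python, from workcell import state, grab_frame, camera_info, env, search_frame, place_of gives the robot as it stands.
- The arm moves only by the tool drive_tool, never from a script. Its argument "plan" is a list of rows, each a list of 7 numbers: the turn, a rotation vector about the world's x, y, z in degrees, then the shift along the world's x, y, z in mm, then the finger opening in mm, from 0 to 91.2. In form: [[wx, wy, wz, dx, dy, dz, jaw], ...]. A call has 1 to 10 rows; each row is the pose to reach, as a shift and turn from the pose measured when the call began; what a row does not reach only later rows make up. A row lasts 1/8 s, in which the tool goes at most 62.5 mm and 10.7 degrees, less where a joint would pass 70% of its speed; a pose out of reach is approached as far as the arm can. A call with a gripper value outside its range is refused whole. The fingers move at their own pace and stop on an object; "grip_force" is the grip in N (left out, the last holds). Time passes only in rows, so rows that repeat a pose let the fingers close. It gives the time, the measured TCP pose, the force and the opening at its end, in the units of the state.
- state(): the state, without advancing time (a new reading comes with each control period).
- grab_frame(name): name is "scene" or "top" or "wrist"; returns the picture (480x640x3 uint8, red, green, blue); there is no depth.
- camera_info(name): a dict with "intrinsics" (3x3 intrinsics, pixels), "origin" and "orientation" of the camera in the world; the wrist camera has in their place "hand_eye" (4x4, takes a point from camera to tool coordinates, whose origin is the TCP and whose axes are the tool frame's). Camera axes: x right, y down, z forward; pixel columns grow to the right and rows downward; lengths in mm; the calibration is good to about 2 mm. A picture is of the moment at which its call begins: read the wrist's pose just before it. camera_info takes no time and is no camera call.
- env.job_done(): hands the job in, once; it reports no verdict.
Trained networks look in the newest picture that a camera, given by its name, has taken for a name from the list of things; names that differ only in an ending like _2 or _b are one class to them, and where a whole thing is asked for, a point or a joint stands for the part that bears it (a point fixed in the world has none). Each returns a list of dicts, best first, with "p" (0 to 1); they miss things now and then, are a little off and sometimes report something else, mostly with a low value. They report only what shows in the picture. A call takes as long as a camera call. They do not tell look-alikes from the thing itself.
- search_frame(camera, label): "rect" ([left, top, right, bottom] as shares, 0 to 1, of the picture: columns of its width, rows of its height, round what is visible of it).
- place_of(camera, label): "location" ([column, row] as shares, 0 to 1, of the picture: columns of its width, rows of its height: a listed point, or the origin of a listed thing).
The state is a dict: "time_s": time; "qpos": joint angles; "qvel": joint speeds; "effort": joint torques, N m; "ee_pos": TCP position; "ee_rot": TCP orientation; "force": force on the tool from outside, world axes, zero at the start; "torque": the same for the moment, N m; "gripper_width": finger opening in mm.
Only numpy, scipy, OpenCV 4.12 (cv2) and the standard library are available. Lean on these libraries where they do the work, as an engineer would, in place of code of your own. Each camera call takes 0.05 s, during which the arm holds its last target. There are 200 camera calls.

### The job

Unscrew the big ribbed cap from the jar that leans in the wooden rest, turning it until the thread lets go rather than forcing it, and keep hold of the cap as it comes free so that it never drops onto the desk. Then set the cap down flat, top side up, on the bed of the sloped lane in its upper half, let go only once it is down on the bed, and let it slide down to the stop. Leave the scale and the small bottles where they are.

Things in the scene. Friction and masses are not known exactly. Their poses are not given: they have to be found in the camera images.
- cap: black ribbed screw cap, loose, 54 mm across, 34 mm tall (closed top 8 mm thick, hollow skirt below), 30 to 65 g. Origin: centre of its open underside; z: along its axis, out through the closed top. Starts screwed down on the jar, on the jar's axis. Turns easily (under 0.1 N m), 1.5 mm axial play, stays where it is left between grasps
- cap_top (a point): centre of the cap's top face, 34 mm above the cap's origin on its axis. Right-hand thread: turned anticlockwise (seen looking at this face) the cap climbs 8 mm a turn; it is free after about 1.4 turns (11 mm of climb, 0.05 turn more or less), and turning a quarter turn further does no harm. Pulling earlier only loads the thread; over 45 N counts as forcing
- jar: white jar, 76 mm across, fixed, cannot turn; leans 30 degrees from vertical, mouth up and roughly towards the robot. Origin: centre of its bottom; z: along its axis, out of the mouth. Straight body to z = 85 mm, shoulder narrows to 24 mm radius at z = 97 mm, then the neck, 43 mm across over the thread. The screwed-on cap covers z = 104 to 138 mm
- neck_top (a point): centre of the top of the jar's neck, on the jar's axis, 130 mm from its bottom; the freed cap is clear of the neck when its underside is above this point (another 15 mm along the axis)
- lane: sloped lane, fixed: slippery white bed 220 x 66 mm, side rails 8 mm high, stop 16 mm high across the low end, upper end open. Origin: on the bed at the stop's inner face, midway between the rails. x: up the slope (22 degrees, roughly away from the robot); z: normal to the bed, up. Upper half: x = 110 to 220 mm. A cap let go flat slides down and rests with its centre at x = 27 mm
- rest: wooden rest holding the jar, fixed, 190 x 130 mm, its cheeks up to 76 mm high beside the jar's lower part; origin: on the desk, nearly beneath the cap
- scale: bystander: pocket scale, 100 x 110 x 23 mm, loose; origin under its centre
- dropper: bystander: amber dropper bottle, 42 mm across, 100 mm tall, loose; origin under its centre, z up
- vial_a: bystander: small clear bottle with a small black cap, 36 mm across, 86 mm tall, loose; origin under its centre, z up
- vial_b: bystander: another small bottle, the same as vial_a
There are look-alikes about, which are no part of the job. Of the things shaped like the cap, the black one is meant.

How it is judged (in metres and radians):
On the way, in this order (a step that is already met when the one before it is completed fails the run):
1. the cap is off the jar and held in the fingers, clear of the neck (z of cap in the frame of jar above 0.135 m and contact force between cap and the fingers above 0.5 N and contact force between cap and jar below 0.01 N), for 0.2 s.
2. the cap is set down flat on the bed of the lane, top side up, in its upper half, while still held in the fingers (contact force between cap and lane above 0.02 N and x of cap in the frame of lane above 0.105 m and z of cap in the frame of lane below 0.006 m and z of cap_top in the frame of lane above 0.03 m and contact force between cap and the fingers above 0.6 N), for 0.05 s.
At the end, for the whole second after the job is handed in: the cap rests flat on the lane's bed, top side up, against the stop (centre within 7 mm of the resting place 27 mm from the stop's face, between the rails), at rest and let go; scale and bottles where they stood, upright (x of cap in the frame of lane between 0.022 and 0.034 m and y of cap in the frame of lane between -0.01 and 0.01 m and z of cap in the frame of lane between -0.003 and 0.004 m and z of cap_top in the frame of lane above 0.03 m and angle between the z axis of cap and the z axis of lane, either way round below 0.1 rad and linear speed of cap below 0.01 m/s); the robot touches nothing.
It fails at once if the cap is dropped down to the desk (height (world z) of any of cap, cap_top below 0.03 m).
It fails at once if the cap is forced against the jar with more than 45 N (contact force between cap and jar above 45 N).
It fails at once if the scale is pushed aside (over 30 mm) (distance of scale from where it was at the start of the episode above 0.03 m).
It fails at once if a bottle is pushed aside (over 30 mm) or tipped (distance of any of dropper, vial_a, vial_b from where it was at the start of the episode above 0.03 m or angle between any of dropper, vial_a, vial_b's own z axis and vertical above 0.5 rad).
It also fails if it takes over 72 s, if anything falls off the work surface, if the arm or the gripper's body presses on something with over 40 N, if the wrist force passes 120 N, or if a joint passes its speed limit or range.

## Working session

There is one attempt and no reset: what is moved stays moved. The work goes in short steps, Python scripts to look and compute and a tool call to move; the robot and the scene stay as the last step left them, time stands still between calls to the robot, and variables do not carry over. Pictures are saved under pics/ and viewed, about 8 in all and at most 12, crops included, and the job is handed in when it is done.

Besides the shell and the picture viewer there is one more tool, called after ">>>" as name(argument=value, ...), one argument or row to a line, values as JSON. drive_tool: Moves the arm, as the interface text tells. Its arguments: {"type":"object","properties":{"plan":{"type":"array"},"grip_force":{"type":"number"}},"required":["plan"]}

```bash
mkdir -p pics; ls; cat > h.py <<'E'
import numpy as np, cv2
from workcell import *
from scipy.spatial.transform import Rotation as R
def snap(n,f):
    im=grab_frame(n); cv2.imwrite('pics/'+f,im[:,:,::-1]); return im
E
python3 - <<'E'
from h import *
print(state())
for c in ['scene','top','wrist']:
    print(c,camera_info(c)); snap(c,c+'0.png')
    for l in ['cap','cap_top','jar','neck_top','lane','rest','scale','dropper','vial_a']:
        print(c,l,[(np.round(np.array(d['location'])*[640,480],1).tolist(),round(d['p'],2)) for d in place_of(c,l)][:4])
a=cv2.imread('pics/scene0.png');b=cv2.imread('pics/top0.png')
E
```

```text
pics
{'time_s': 0.0, 'qpos': array([ 7.43113083e+01,  1.83520173e+01,  8.97057749e+01,  7.67704228e-04,
        7.20416755e+01, -1.14586519e+00]), 'qvel': array([-0.06117811, -0.06261805, -0.04575877, -0.05037933, -0.00692701,
        0.0316969 ]), 'effort': array([-7.67566780e-04, -4.12472105e+01, -2.31967038e+01,  7.27739744e-02,
        4.56952164e-02, -1.39362182e-04]), 'ee_pos': array([144.2472646 , 556.10882731, 213.12076497]), 'ee_rot': array([ 178.43370791,   89.90052959, -106.1093559 ]), 'force': array([0.14695636, 0.34568909, 0.46784753]), 'torque': array([-0.02601123, -0.00401786,  0.01797342]), 'gripper_width': 91.549495422522}
scene {'intrinsics': array([[573.17418414,   0.        , 319.97798397],
       [  0.        , 573.17418414, 241.6802776 ],
       [  0.        ,   0.        ,   1.        ]]), 'origin': array([1388.97696159,  -98.93423673, 1021.2026688 ]), 'orientation': array([-135.2945487 ,    0.59387351,   82.05902926])}
scene cap [([209.8, 257.0], 0.7), ([200.9, 237.5], 0.61)]
scene cap_top [([212.4, 241.3], 0.76), ([204.3, 246.6], 0.69), ([289.6, 308.7], 0.62)
[... 1191 characters left out ...]
], 0.56), ([480.5, 229.9], 0.54)]
wrist {'intrinsics': array([[363.72131978,   0.        , 328.04474113],
       [  0.        , 363.72131978, 243.75908495],
       [  0.        ,   0.        ,   1.        ]]), 'hand_eye': array([[-9.63176901e-05, -2.76644092e-01,  9.60972444e-01,
        -1.71880152e+02],
       [-4.44278135e-04, -9.60972341e-01, -2.76644107e-01,
         7.89378706e+01],
       [ 9.99999897e-01, -4.53584767e-04, -3.03482850e-05,
         2.19889168e-01],
       [ 0.00000000e+00,  0.00000000e+00,  0.00000000e+00,
         1.00000000e+00]])}
wrist cap []
wrist cap_top []
wrist jar []
wrist neck_top []
wrist lane []
wrist rest []
wrist scale []
wrist dropper []
wrist vial_a []
```

View pics/scene0.png

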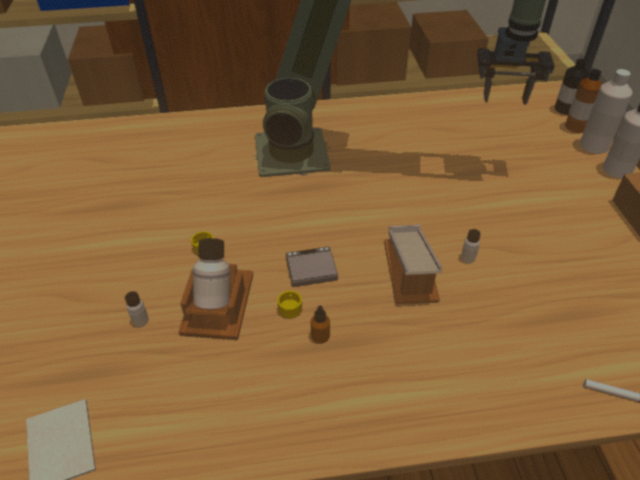

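View pics/top0.png

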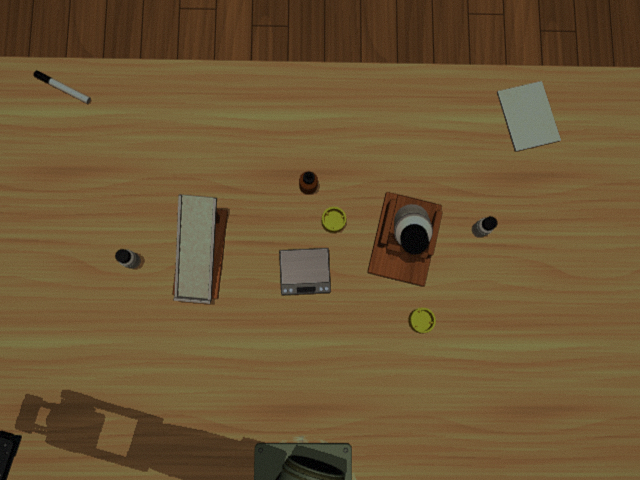

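Black cap sits at scene (211,250) and top (414,239), on the white jar. The look-alikes are yellow caps at scene (203,243) and (289,305), top (422,320) and (334,219). The lane is at top (195,250), low end towards the robot. Next is coarse triangulation.

```bash
cat >> h.py <<'E'
def cam(n,s=None):
    ci=camera_info(n); K=ci['intrinsics']
    if n!='wrist': return K,R.from_euler('xyz',ci['orientation'],degrees=True).as_matrix(),np.array(ci['origin'])
    Rt=R.from_euler('xyz',s['ee_rot'],degrees=True).as_matrix(); H=ci['hand_eye']
    return K,Rt@H[:3,:3],Rt@H[:3,3]+s['ee_pos']
def ray(c,p):
    K,Rc,o=c; d=Rc@np.linalg.solve(K,[p[0],p[1],1]); return o,d/np.linalg.norm(d)
def tri(rs):
    A=sum(np.eye(3)-np.outer(d,d) for o,d in rs); b=sum((np.eye(3)-np.outer(d,d))@o for o,d in rs)
    X=np.linalg.solve(A,b); return X.round(1),max(np.linalg.norm(np.cross(X-o,d)) for o,d in rs).round(1)
def proj(c,X):
    K,Rc,o=c; q=(np.atleast_2d(X)-o)@Rc@K.T; return q[:,:2]/q[:,2:]
E
python3 - <<'E'
from h import *
S=cam('scene');T=cam('top')
for n,a,b in [('captop',(212.4,242),(415.6,241)),('lane NearL?',(390,230),(174,300)),('lane near R',(417,227),(211,302)),('lane far L',(408,273),(180,195)),('lane far R',(438,271),(217,197)),('scale',(310,268),(305,269)),('dropper',(320.6,336),(306,184.8)),('vial1',(142,321),(480,230)),('vial2',(470,259),(132,263)),('jarshoulder',(210,265),(411,224))]:
    print(n,tri([ray(S,a),ray(T,b)]))
s=cv2.imread('pics/scene0.png');t=cv2.imread('pics/top0.png')
def z(i,x,y,w=100,h=120,k=4): return cv2.resize(i[y:y+h,x:x+w],None,fx=k,fy=k,interpolation=cv2.INTER_CUBIC)
cv2.imwrite('pics/z1.png',np.hstack([z(s,165,225,90,120),z(t,365,185,90,120)]))
E
```

```text
captop (array([ 513.5, -217.3,  163.4]), np.float64(2.1))
lane NearL? (array([397.9, 241.6,  30.8]), np.float64(36.7))
lane near R (array([405.6, 233.6,  37. ]), np.float64(35.5))
lane far L (array([609.6, 224.6, 107.7]), np.float64(34.8))
lane far R (array([619.1, 215.7, 113.4]), np.float64(34.0))
scale (array([474.4,  -4.3,   3.8]), np.float64(1.8))
dropper (array([668.5,  -5.5,  -2.3]), np.float64(2.2))
vial1 (array([ 568.3, -397.6,   -4.7]), np.float64(2.5))
vial2 (array([487.1, 386.6, -13.7]), np.float64(1.6))
jarshoulder (array([ 553.3, -220.5,  134.6]), np.float64(4.0))
```

View pics/z1.png

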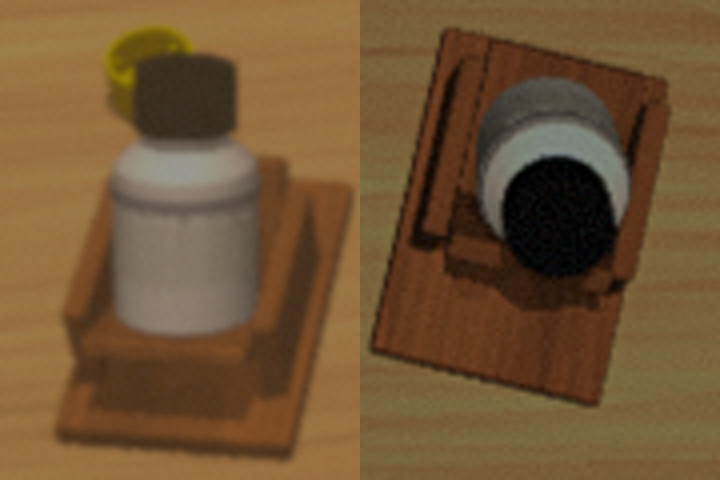

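The crop confirms the ribbed cap on the white jar is black (the yellow one behind it is loose).

```bash
cat >> h.py <<'E'
def goto(s,Rg,pg):
    R0=R.from_euler('xyz',s['ee_rot'],degrees=True)
    return (R.from_matrix(Rg)*R0.inv()).as_rotvec(degrees=True).round(2), (np.array(pg)-s['ee_pos']).round(1)
def tool(a,up,phi=0):
    "tool x=-a, z = 'up' made normal to a, turned by phi about a"
    z=np.array(up,float); z-=a*(z@a); z/=np.linalg.norm(z); z=R.from_rotvec(np.radians(phi)*a).apply(z)
    x=-a; return np.column_stack([x,np.cross(z,x),z])
E
python3 - <<'E'
from h import *
S=cam('scene');T=cam('top');s=state()
for n,a,b in [('near -y',(390,230),(211,302)),('near +y',(417,227),(174,300)),('far -y',(408,273),(217,197)),('far +y',(438,271),(180,195))]:
    print(n,tri([ray(S,a),ray(T,b)]))
# rest yaw from top (plinth edges at z~8)
def des(p,z):
    o,d=ray(T,p); return o+d*(z-o[2])/d[2]
for a,b in [((443,28),(372,350)),((667,80),(600,404))]:
    P=[des((365+(u-360)/4,185+v/4),8) for u,v in (a,b)]; v=P[1]-P[0]; print('rest',P,np.degrees(np.arctan2(v[1],v[0])),np.linalg.norm(v))
R0=R.from_euler('xyz',s['ee_rot'],degrees=True)
print(R0.as_matrix().round(3))
b=np.radians(167.6); a=np.array([.5*np.cos(b),.5*np.sin(b),.866])
M=(R.from_euler('z',-98,degrees=True)*R0).as_matrix()
Rg=tool(a,M[:,2]); print(Rg.round(3)); print(goto(s,Rg,np.array([513,-217,163])+a*100))
E
```

```text
near -y (array([398.7, 202.2,  27.5]), np.float64(2.3))
near +y (array([401.3, 275.6,  30.7]), np.float64(3.2))
far -y (array([612.2, 185.8, 107.3]), np.float64(2.7))
far +y (array([614.7, 257. , 105.8]), np.float64(3.2))
rest [array([ 651.43435089, -184.31613682,    8.        ]), array([ 467.45987405, -142.37516247,    8.        ])] 167.15765847700223 188.69460368008845
rest [array([ 622.69349794, -311.24552253,    8.        ]), array([ 438.47056821, -268.79336206,    8.        ])] 167.02334489473 189.05098193315075
[[ 0.    -0.968  0.251]
 [ 0.     0.251  0.968]
 [-1.     0.     0.   ]]
[[ 0.488  0.381  0.785]
 [-0.107  0.919 -0.38 ]
 [-0.866  0.101  0.49 ]]
(array([ 20.66, -27.05, -96.99]), array([ 319.8, -762.9,   35.6]))
```

>>> drive_tool(
  plan=[
    [5,-7,-25,60,-190,60,91],
    [10,-14,-50,140,-380,60,91],
    [20,-27,-97,320,-763,36,91],
    [20,-27,-97,320,-763,36,91],
    [20,-27,-97,320,-763,36,91],
    [20,-27,-97,320,-763,36,91],
    [20,-27,-97,320,-763,36,91],
    [20,-27,-97,320,-763,36,91],
    [20,-27,-97,320,-763,36,91],
    [20,-27,-97,320,-763,36,91],
  ],
)

```text
time_s: 2.75
ee_pos: [382.0, -17.1, 247.4]
ee_rot: [10.9, 60.3, -13.1]
force: [1.5, 1.6, -0.9]
gripper_width: 91.2
```

>>> drive_tool(
  plan=[
    [0,0,0,0,0,0,91],
  ],
)

```text
time_s: 2.88
ee_pos: [382.2, -22.3, 247.7]
ee_rot: [10.9, 60.2, -13.9]
force: [-0.3, 0.4, -0.4]
gripper_width: 91.2
```

```bash
python3 - <<'E'
from h import *
s=state(); print(s['qpos'],s['ee_pos'],s['time_s'])
b=np.radians(167.1); a=np.array([.5*np.cos(b),.5*np.sin(b),.866])
print(goto(s,tool(a,R.from_euler('xyz',s['ee_rot'],degrees=True).as_matrix()[:,2]),np.array([513,-217,163])+a*100))
snap('wrist','w1.png')
W=cam('wrist',s)
for l in ['cap','cap_top','jar','neck_top']:
    print(l,[(np.round(np.array(d['location'])*[640,480],1).tolist(),round(d['p'],2)) for d in place_of('wrist',l)][:4])
print(proj(W,[[513,-217,163],[513+50,-217-11,163-87]]))
E
```

```text
[  1.59771147 -15.72352388 126.40088667 -11.62439446  41.06019906
  33.21321321] [382.17102497 -22.27871582 247.71738747] 2.875
(array([ 0.35, -0.34,  0.24]), array([  82.1, -183.6,    1.9]))
cap [([303.8, 411.8], 0.95), ([382.0, 190.0], 0.75)]
cap_top [([296.4, 393.3], 0.91), ([366.6, 186.9], 0.75)]
jar [([428.8, 297.9], 0.79), ([399.9, 121.8], 0.53)]
neck_top []
[[459.69647544 352.19643992]
 [433.65641527 307.56662919]]
```

View pics/w1.png

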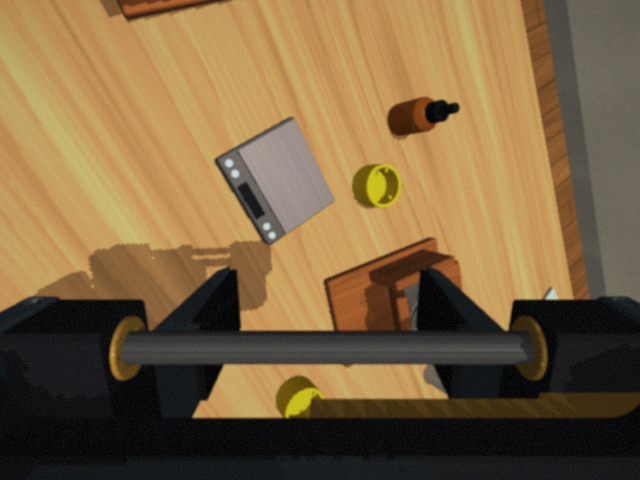

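The wrist view is only part of the way there. It shows the scale, the dropper, two yellow caps and the rest, with the gripper covering the lower half. I'll work out a pose that puts the cap in the clear upper half.

```bash
python3 - <<'E'
from h import *
s=state(); W=cam('wrist',s)
print('tcp px',proj(W,s['ee_pos']))
P=np.array([515,-217,155.])
for px in [(330,110),(330,150)]:
    o,d=ray(W,px); print(px,(P-330*d-o).round(1))
# candidates w/ rotation about tool x
E
```

```text
tcp px [[328.17591778 297.91756499]]
(330, 110) [  17.3 -277.9   33.7]
(330, 150) [  29.4 -247.4   37.4]
```

>>> drive_tool(
  plan=[
    [0,0,0,5,-60,12,91],
    [0,0,0,10,-120,24,91],
    [0,0,0,18,-180,35,91],
    [0,0,0,22,-240,35,91],
    [0,0,0,22,-260,35,91],
    [0,0,0,22,-260,35,91],
    [0,0,0,22,-260,35,91],
    [0,0,0,22,-260,35,91],
  ],
)

```text
time_s: 4.12
ee_pos: [404.4, -272.9, 282.3]
ee_rot: [10.9, 60.3, -12.6]
force: [0.8, -0.1, -0.6]
gripper_width: 91.1
```

```bash
python3 - <<'E'
from h import *
s=state(); print(s['qpos'],s['qvel'],s['ee_pos'],s['time_s'])
im=snap('wrist','w2.png')
np.save('w2.npy',np.r_[s['ee_pos'],s['ee_rot']])
W=cam('wrist',s)
for l in ['cap','cap_top','jar','neck_top','rest']:
    print(l,[(np.round(np.array(d['location'])*[640,480],1).tolist(),round(d['p'],2)) for d in place_of('wrist',l)][:4])
b=np.radians(167.1); a=np.array([.5*np.cos(b),.5*np.sin(b),.866]);ct=np.array([513.5,-217.3,163.4])
print(proj(W,[ct,ct-34*a,ct-138*a]).round(1))
E
```

```text
[-46.29182159  -4.76166606 113.25652056  21.62768468  48.21593491
 -33.95276896] [-0.41505925 -0.21278319 -0.12938052  0.06279884 -0.10949311 -0.10299263] [ 404.35212792 -272.86101327  282.27665323] 4.125
cap [([173.4, 244.4], 0.73), ([335.9, 136.5], 0.62)]
cap_top [([337.7, 132.5], 0.93), ([172.4, 235.3], 0.86)]
jar []
neck_top []
rest [([278.9, 145.6], 0.57)]
[[337.4 136. ]
 [336.7 136.3]
 [335.3 137.1]]
```

View pics/w2.png

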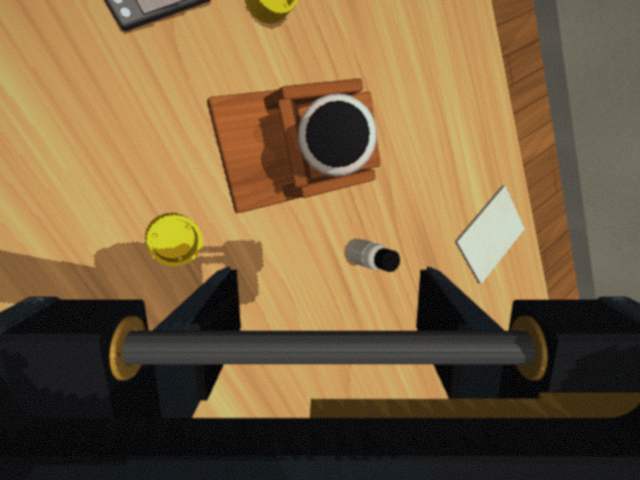

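The wrist view looks almost straight down the jar axis: black cap disc at about (338,134) inside the white shoulder ring, yellow cap at (174,240), vial at (375,257). I'll fit circles to refine it.

```bash
python3 - <<'E'
from h import *
im=cv2.imread('pics/w2.png'); hsv=cv2.cvtColor(im,cv2.COLOR_BGR2HSV)
v=np.load('w2.npy'); W=cam('wrist',dict(ee_pos=v[:3],ee_rot=v[3:]))
roi=np.zeros(im.shape[:2],np.uint8); cv2.circle(roi,(338,136),46,255,-1)
cap=((hsv[...,2]<60)&(roi>0)).astype(np.uint8)
jar=(((hsv[...,2]<60)|(hsv[...,1]<70))&(roi>0)).astype(np.uint8)
for m in (cap,jar):
    m=cv2.morphologyEx(m,cv2.MORPH_OPEN,np.ones((3,3)))
    c=max(cv2.findContours(m,0,1)[0],key=cv2.contourArea); print(cv2.fitEllipse(cv2.convexHull(c)),cv2.minEnclosingCircle(c))
b=np.radians(167.1)
for az in (165,167.1,169):
  for el in (28,30,32):
    b=np.radians(az);e=np.radians(el); a=np.array([np.sin(e)*np.cos(b),np.sin(e)*np.sin(b),np.cos(e)]);ct=np.array([513.5,-217.3,163.4])
    K,Rc,o=W
    print(az,el,proj(W,[ct,ct-53*a]).round(1).tolist(),363.7*27/((ct-o)@Rc[:,2]))
E
```

```text
((336.867431640625, 133.78294372558594), (62.03779983520508, 64.86711120605469), 7.807473182678223) ((337.0, 133.90475463867188), 32.482460021972656)
((337.0164489746094, 134.26698303222656), (78.06009674072266, 82.09159851074219), 1.8210872411727905) ((337.27801513671875, 134.1680450439453), 41.10417175292969)
165 28 [[337.4, 136.0], [334.7, 137.8]] 31.799637456588727
165 30 [[337.4, 136.0], [336.6, 137.5]] 31.799637456588727
165 32 [[337.4, 136.0], [338.4, 137.2]] 31.799637456588727
167.1 28 [[337.4, 136.0], [334.6, 136.8]] 31.799637456588727
167.1 30 [[337.4, 136.0], [336.4, 136.5]] 31.799637456588727
167.1 32 [[337.4, 136.0], [338.3, 136.1]] 31.799637456588727
169 28 [[337.4, 136.0], [334.4, 136.0]] 31.799637456588727
169 30 [[337.4, 136.0], [336.2, 135.6]] 31.799637456588727
169 32 [[337.4, 136.0], [338.1, 135.2]] 31.799637456588727
```

```bash
cat >> h.py <<'E'
_b=np.radians(167.1); A=np.array([.5*np.cos(_b),.5*np.sin(_b),np.sqrt(.75)])
E
python3 - <<'E'
from h import *
v=np.load('w2.npy'); W=cam('wrist',dict(ee_pos=v[:3],ee_rot=v[3:]))
rs=[ray(cam('scene'),(212.4,242)),ray(cam('top'),(415.6,241)),ray(W,(336.9,133.8)),ray(W,(336.9,133.8))]
ct,e=tri(rs); print(ct,e)
s=state(); M=R.from_euler('xyz',s['ee_rot'],degrees=True).as_matrix()
print(goto(s,tool(A,M[:,2]),ct+50*A), goto(s,tool(A,M[:,2]),ct-22*A), s['ee_pos'])
E
```

```text
[ 513.7 -216.4  163.6] 3.0
(array([-0.09, -0.26, -0.02]), array([ 85.4,  63.9, -75.7])) (array([-0.09, -0.26, -0.02]), array([ 120.5,   55.9, -138.1])) [ 403.93937999 -274.74459611  282.60183983]
```

>>> drive_tool(
  plan=[
    [0,0,0,45,35,-35,91],
    [0,0,0,85,64,-76,91],
    [0,0,0,85,64,-76,91],
    [0,0,0,85,64,-76,91],
    [0,0,0,85,64,-76,91],
    [0,0,0,85,64,-76,91],
  ],
)

```text
time_s: 5.18
ee_pos: [488.8, -211.9, 207.9]
ee_rot: [10.8, 60.1, -13.0]
force: [-0.1, -0.2, -0.7]
gripper_width: 91.1
```

```bash
python3 - <<'E'
from h import *
s=state(); print(s['qpos'],s['ee_pos'],s['time_s'])
ct=np.array([513.7,-216.4,163.6])
M=R.from_euler('xyz',s['ee_rot'],degrees=True).as_matrix()
print('off-axis',((s['ee_pos']-ct)-A*((s['ee_pos']-ct)@A)).round(1),(s['ee_pos']-ct)@A, M[:,2])
for ph in (-45,-90,-130): print(ph,goto(s,tool(A,M[:,2],ph),ct+50*A))
E
```

```text
[-29.91936535   2.17983064 118.20480741  15.93493193  31.84292588
 -17.62300818] [ 488.77683948 -211.91469895  207.88813754] 5.175
off-axis [-0.1 -1.2  0.1] 51.00238904075343 [ 0.78803078 -0.37406854  0.48895829]
-45 (array([ 21.89,  -5.18, -38.98]), array([ 0.6,  1.1, -1. ]))
-90 (array([ 43.76, -10.18, -77.98]), array([ 0.6,  1.1, -1. ]))
-130 (array([  63.21,  -14.62, -112.65]), array([ 0.6,  1.1, -1. ]))
```

>>> drive_tool(
  plan=[
    [23,-5,-41,0.6,1,-1,91],
    [46,-10.5,-81,0.6,1,-1,91],
    [46,-10.5,-81,0.6,1,-1,91],
    [46,-10.5,-81,0.6,1,-1,91],
    [46,-10.5,-81,0.6,1,-1,91],
    [46,-10.5,-81,0.6,1,-1,91],
    [46,-10.5,-81,0.6,1,-1,91],
    [46,-10.5,-81,0.6,1,-1,91],
    [46,-10.5,-81,0.6,1,-1,91],
    [46,-10.5,-81,0.6,1,-1,91],
  ],
)

```text
time_s: 6.42
ee_pos: [489.1, -211.6, 207.6]
ee_rot: [105.2, 59.8, -12.2]
force: [0.0, 0.6, -0.5]
gripper_width: 91.2
```

```bash
cat >> h.py <<'E'
Z0=np.array([0.78803078,-0.37406854,0.48895829]); CT=np.array([513.7,-216.4,163.6])
def st():
    s=state(); M=R.from_euler('xyz',s['ee_rot'],degrees=True).as_matrix(); B=tool(A,Z0)
    d=s['ee_pos']-CT; ph=np.degrees(np.arctan2(M[:,2]@-B[:,1],M[:,2]@B[:,2]))
    print('t',s['time_s'],'q',s['qpos'].round(1),'phi',ph.round(1),'tilt',np.degrees(np.arccos(-M[:,0]@A)).round(2),'h',(d@A).round(2),'off',(d-A*(d@A)).round(1),'F',s['force'].round(1),s['torque'].round(2),'w',s['gripper_width'].round(1))
    return s
def plan(ph,h):
    s=state(); r,p=goto(s,tool(A,Z0,ph),CT+h*A); print(ph,h,r,p)
E
python3 - <<'E'
from h import *
st(); plan(-94,-22); plan(-94,50)
E
```

```text
Traceback (most recent call last):
  File "h.py", line 30, in st
    print('t',s['time_s'],'q',s['qpos'].round(1),'phi',ph.round(1),'tilt',np.degrees(np.arccos(-M[:,0]@A)).round(2),'h',(d@A).round(2),'off',(d-A*(d@A)).round(1),'F',s['force'].round(1),s['torque'].round(2),'w',s['gripper_width'].round(1))
                                                                                                                                                                                                                   ^^^^^^^^^^^^^^^^^^^^^^^^
AttributeError: 'float' object has no attribute 'round'
```

```bash
sed -i "s/s\['gripper_width'\].round(1)/s['gripper_width']/; s/@-B\[:,1\]/@B[:,1]/" h.py
python3 - <<'E'
from h import *
st(); plan(-94,-22); plan(-94,50)
E
```

```text
t 6.425 q [-30.3   2.2 118.5  17.4  31.6  74.5] phi -93.7 tilt 0.41 h 50.61 off [ 0.1 -0.9  0.2] F [ 0.   0.6 -0.5] [ 0.06  0.47 -0.01] w 91.15557922333547
-94 -22 [-0.09  0.27 -0.43] [ 35.3  -7.2 -63. ]
-94 50 [-0.09  0.27 -0.43] [ 0.2  0.8 -0.7]
```

>>> drive_tool(
  plan=[
    [0,0,0,18,-3.5,-31,91],
    [0,0,-0.4,35.3,-7.2,-63,91],
    [0,0,-0.4,35.3,-7.2,-63,91],
    [0,0,-0.4,35.3,-7.2,-63,91],
    [0,0,-0.4,35.3,-7.2,-63,91],
  ],
)

```text
time_s: 7.05
ee_pos: [524.7, -219.3, 146.3]
ee_rot: [105.0, 59.6, -12.7]
force: [0.2, -0.2, 0.1]
gripper_width: 91.0
```

```bash
python3 - <<'E'
from h import *
st(); plan(-94,-22)
E
```

```text
t 7.05 q [-28.5   9.7 120.4  21.7  21.9  71.1] phi -94.0 tilt 0.41 h -20.66 off [ 0.9 -0.6  0.6] F [ 0.2 -0.2  0.1] [-0.01  0.46 -0.02] w 90.98388839933088
-94 -22 [ 0.01  0.4  -0.04] [-0.2  0.4 -1.7]
```

>>> drive_tool(
  plan=[
    [0,0.3,0,-0.2,0.4,-1.7,70],
    [0,0.3,0,-0.2,0.4,-1.7,50],
    [0,0.3,0,-0.2,0.4,-1.7,48],
    [0,0.3,0,-0.2,0.4,-1.7,48],
    [0,0.3,0,-0.2,0.4,-1.7,48],
    [0,0.3,0,-0.2,0.4,-1.7,48],
  ],
  grip_force=20,
)

```text
time_s: 7.8
ee_pos: [524.4, -218.9, 144.6]
ee_rot: [104.9, 59.9, -12.8]
force: [-0.3, 0.3, 1.5]
gripper_width: 53.3
```

```bash
python3 - <<'E'
from h import *
st(); plan(0,-20); plan(-94,-22)
im=snap('wrist','w3.png')
E
```

```text
t 7.8 q [-28.4   9.8 120.4  21.1  22.   71.7] phi -94.0 tilt 0.11 h -21.95 off [ 0. -0.  0.] F [-0.3  0.3  1.5] [ 0.07  0.45 -0.06] w 53.25877694429762
0 -20 [-45.88  10.56  81.33] [-1.   0.2  1.7]
-94 -22 [ 0.01  0.1  -0.04] [-0.   0.  -0.1]
```

Gripped at 53.3 mm with only 1.5 N sideways. Now the first half-stroke.

>>> drive_tool(
  plan=[
    [-4.9,1.1,8.7,-0.1,0,0.2,48],
    [-9.8,2.2,17.4,-0.2,0,0.4,48],
    [-14.7,3.4,26.1,-0.3,0.1,0.6,48],
    [-19.6,4.5,34.8,-0.4,0.1,0.8,48],
    [-24.5,5.6,43.5,-0.5,0.1,1.0,48],
    [-29.4,6.7,52.2,-0.6,0.1,1.2,48],
    [-34.3,7.9,60.9,-0.8,0.2,1.4,48],
    [-39.2,9.0,69.6,-0.9,0.2,1.6,48],
    [-45.9,10.5,81.3,-1.0,0.2,1.8,48],
    [-45.9,10.5,81.3,-1.0,0.2,1.8,48],
  ],
)

```text
time_s: 9.1
ee_pos: [523.4, -218.6, 146.2]
ee_rot: [10.8, 60.0, -12.8]
force: [0.6, 1.0, -0.4]
gripper_width: 53.4
```

```bash
python3 - <<'E'
from h import *
st(); plan(94,-17.8)
E
```

```text
t 9.1 q [-28.4   9.6 120.3  20.7  22.3 -22. ] phi 0.1 tilt 0.05 h -20.03 off [-0.1  0.1 -0.1] F [ 0.6  1.  -0.4] [-0.07  0.41 -0.05] w 53.41386564072001
94 -17.8 [-45.8   10.48  81.28] [-1.   0.2  2. ]
```

>>> drive_tool(
  plan=[
    [-4.9,1.1,8.7,-0.1,0,0.2,48],
    [-9.8,2.2,17.4,-0.2,0,0.4,48],
    [-14.7,3.4,26.1,-0.3,0.1,0.6,48],
    [-19.6,4.5,34.8,-0.4,0.1,0.8,48],
    [-24.5,5.6,43.5,-0.5,0.1,1.0,48],
    [-29.4,6.7,52.2,-0.6,0.1,1.2,48],
    [-34.3,7.9,60.9,-0.8,0.2,1.4,48],
    [-39.2,9.0,69.6,-0.9,0.2,1.7,48],
    [-45.9,10.5,81.3,-1.0,0.2,1.9,48],
    [-45.9,10.5,81.3,-1.0,0.2,1.9,48],
  ],
)

```text
time_s: 10.35
ee_pos: [522.3, -218.3, 147.8]
ee_rot: [-83.4, 60.0, -13.0]
force: [-0.6, -0.2, -1.0]
gripper_width: 53.4
```

>>> drive_tool(
  plan=[
    [0,0,0,0,0,0,75],
    [0,0,0,0,0,0,75],
    [0,0,0,0,0,0,75],
  ],
)

```text
time_s: 10.72
ee_pos: [522.3, -218.3, 147.8]
ee_rot: [-83.4, 60.0, -13.0]
force: [-0.1, -0.6, -0.1]
gripper_width: 74.9
```

```bash
python3 - <<'E'
from h import *
st(); plan(0,-17.8)
E
```

```text
t 10.725 q [ -28.4    9.4  120.3   20.4   22.5 -115.7] phi 94.2 tilt 0.04 h -18.1 off [-0.2  0.1 -0.1] F [-0.1 -0.6 -0.1] [ 0.1   0.29 -0.01] w 74.890630388034
0 -17.8 [ 45.94 -10.53 -81.53] [ 0.1 -0.1  0.4]
```

>>> drive_tool(
  plan=[
    [23,-5.3,-41,0,0,0,75],
    [45.9,-10.5,-81.4,0.1,0,0.2,75],
    [45.9,-10.5,-81.4,0.1,0,0.2,75],
    [45.9,-10.5,-81.4,0.1,0,0.2,75],
    [45.9,-10.5,-81.4,0.1,0,0.2,75],
    [45.9,-10.5,-81.4,0.1,0,0.2,75],
    [45.9,-10.5,-81.4,0.1,0,0.2,75],
    [45.9,-10.5,-81.4,0.1,0,0.2,75],
    [45.9,-10.5,-81.4,0.1,0,0.2,75],
    [45.9,-10.5,-81.4,0.1,0,0.2,75],
  ],
)

```text
time_s: 11.98
ee_pos: [522.4, -218.4, 148.1]
ee_rot: [10.7, 60.0, -12.8]
force: [-0.1, 0.8, -0.5]
gripper_width: 75.1
```

>>> drive_tool(
  plan=[
    [23,-5.3,-41,0,0,0,75],
    [45.9,-10.5,-81.4,0.1,0,0.2,75],
    [45.9,-10.5,-81.4,0.1,0,0.2,75],
    [45.9,-10.5,-81.4,0.1,0,0.2,75],
    [45.9,-10.5,-81.4,0.1,0,0.2,75],
    [45.9,-10.5,-81.4,0.1,0,0.2,75],
    [45.9,-10.5,-81.4,0.1,0,0.2,75],
    [45.9,-10.5,-81.4,0.1,0,0.2,75],
    [45.9,-10.5,-81.4,0.1,0,0.2,75],
    [45.9,-10.5,-81.4,0.1,0,0.2,75],
  ],
)

```text
time_s: 13.22
ee_pos: [522.5, -218.4, 148.2]
ee_rot: [104.6, 59.9, -12.8]
force: [0.1, -0.6, -0.4]
gripper_width: 75.5
```

```bash
python3 - <<'E'
from h import *
st(); plan(-94,-17.8)
E
```

```text
t 13.225 q [-28.4   9.4 120.3  20.6  22.5  71.8] phi -93.6 tilt 0.08 h -17.82 off [0.1 0.  0.1] F [ 0.1 -0.6 -0.4] [ 0.09  0.42 -0.01] w 75.49554752219625
-94 -17.8 [ 0.16  0.03 -0.36] [-0.1 -0.  -0.1]
```

Regrasp, then the second stroke (two half-turn calls).

>>> drive_tool(
  plan=[
    [0,0,0,-0.1,0,0,60],
    [0,0,0,-0.1,0,0,48],
    [0,0,0,-0.1,0,0,48],
    [0,0,0,-0.1,0,0,48],
    [0,0,0,-0.1,0,0,48],
  ],
  grip_force=20,
)

```text
time_s: 13.85
ee_pos: [522.4, -218.4, 148.3]
ee_rot: [104.6, 59.9, -12.8]
force: [0.1, -0.2, 0.6]
gripper_width: 53.2
```

>>> drive_tool(
  plan=[
    [-4.9,1.1,8.7,-0.1,0,0.2,48],
    [-9.8,2.2,17.4,-0.2,0,0.4,48],
    [-14.7,3.4,26.1,-0.3,0.1,0.6,48],
    [-19.6,4.5,34.8,-0.4,0.1,0.8,48],
    [-24.5,5.6,43.5,-0.5,0.1,1.0,48],
    [-29.4,6.7,52.2,-0.6,0.1,1.2,48],
    [-34.3,7.9,60.9,-0.8,0.2,1.4,48],
    [-39.2,9.0,69.6,-0.9,0.2,1.6,48],
    [-45.9,10.5,81.3,-1.0,0.2,1.8,48],
    [-45.9,10.5,81.3,-1.0,0.2,1.8,48],
  ],
)

```text
time_s: 15.1
ee_pos: [521.3, -218.1, 150.0]
ee_rot: [10.4, 60.0, -12.9]
force: [-0.2, -0.3, 1.6]
gripper_width: 53.3
```

>>> drive_tool(
  plan=[
    [-4.9,1.1,8.7,-0.1,0,0.2,48],
    [-9.8,2.2,17.4,-0.2,0,0.4,48],
    [-14.7,3.4,26.1,-0.3,0.1,0.6,48],
    [-19.6,4.5,34.8,-0.4,0.1,0.8,48],
    [-24.5,5.6,43.5,-0.5,0.1,1.0,48],
    [-29.4,6.7,52.2,-0.6,0.1,1.2,48],
    [-34.3,7.9,60.9,-0.8,0.2,1.4,48],
    [-39.2,9.0,69.6,-0.9,0.2,1.7,48],
    [-45.9,10.5,81.3,-1.0,0.2,1.9,48],
    [-45.9,10.5,81.3,-1.0,0.2,1.9,48],
  ],
)

```text
time_s: 16.35
ee_pos: [520.1, -217.8, 151.7]
ee_rot: [-83.8, 59.9, -13.0]
force: [-1.2, 1.0, 1.1]
gripper_width: 53.0
```

```bash
python3 - <<'E'
from h import *
st(); plan(0,-13.6)
snap('scene','s2.png')
E
```

```text
t 16.35 q [ -28.5    8.9  120.2   20.    23.  -115.8] phi 94.6 tilt 0.07 h -13.58 off [-0.2  0.1 -0.1] F [-1.2  1.   1.1] [ 0.12  0.35 -0.02] w 52.97527714513233
0 -13.6 [ 46.18 -10.56 -81.88] [ 0.2 -0.1  0.1]
```

>>> drive_tool(
  plan=[
    [0,0,0,0,0,0,75],
    [0,0,0,0,0,0,75],
    [0,0,0,0,0,0,75],
  ],
)

```text
time_s: 16.77
ee_pos: [520.2, -217.8, 151.8]
ee_rot: [-83.8, 59.9, -13.0]
force: [-0.6, -0.0, 0.5]
gripper_width: 74.2
```

>>> drive_tool(
  plan=[
    [23,-5.3,-41,0,0,0,75],
    [45.9,-10.5,-81.4,0.1,0,0.2,75],
    [45.9,-10.5,-81.4,0.1,0,0.2,75],
    [45.9,-10.5,-81.4,0.1,0,0.2,75],
    [45.9,-10.5,-81.4,0.1,0,0.2,75],
    [45.9,-10.5,-81.4,0.1,0,0.2,75],
    [45.9,-10.5,-81.4,0.1,0,0.2,75],
    [45.9,-10.5,-81.4,0.1,0,0.2,75],
    [45.9,-10.5,-81.4,0.1,0,0.2,75],
    [45.9,-10.5,-81.4,0.1,0,0.2,75],
  ],
)

```text
time_s: 18.02
ee_pos: [520.3, -217.8, 152.0]
ee_rot: [10.2, 60.0, -12.9]
force: [0.3, 0.7, -0.1]
gripper_width: 75.1
```

>>> drive_tool(
  plan=[
    [23,-5.3,-41,0,0,0,75],
    [45.9,-10.5,-81.4,0.1,0,0,75],
    [45.9,-10.5,-81.4,0.1,0,0,75],
    [45.9,-10.5,-81.4,0.1,0,0,75],
    [45.9,-10.5,-81.4,0.1,0,0,75],
    [45.9,-10.5,-81.4,0.1,0,0,75],
    [45.9,-10.5,-81.4,0.1,0,0,75],
    [45.9,-10.5,-81.4,0.1,0,0,75],
    [45.9,-10.5,-81.4,0.1,0,0,75],
    [45.9,-10.5,-81.4,0.1,0,0,75],
  ],
)

```text
time_s: 19.27
ee_pos: [520.4, -217.9, 152.0]
ee_rot: [104.2, 60.0, -12.8]
force: [-0.2, 0.3, 0.1]
gripper_width: 75.4
```

```bash
python3 - <<'E'
from h import *
st(); plan(-94,-13.6)
s=snap('scene','s3.png')[:,:,::-1]; t=snap('top','t3.png')[:,:,::-1]
z=lambda i,x,y: cv2.resize(i[y:y+120,x:x+100],None,fx=4,fy=4,interpolation=cv2.INTER_CUBIC)
cv2.imwrite('pics/z3.png',np.hstack([z(s,165,205),z(t,365,185)]))
E
```

```text
t 19.275 q [-28.5   8.9 120.2  20.2  23.1  71.8] phi -93.2 tilt 0.06 h -13.47 off [0.1 0.1 0.1] F [-0.2  0.3  0.1] [0.07 0.46 0.02] w 75.4038547714633
-94 -13.6 [ 0.35 -0.05 -0.73] [-0.1 -0.1 -0.2]
```

View pics/z3.png

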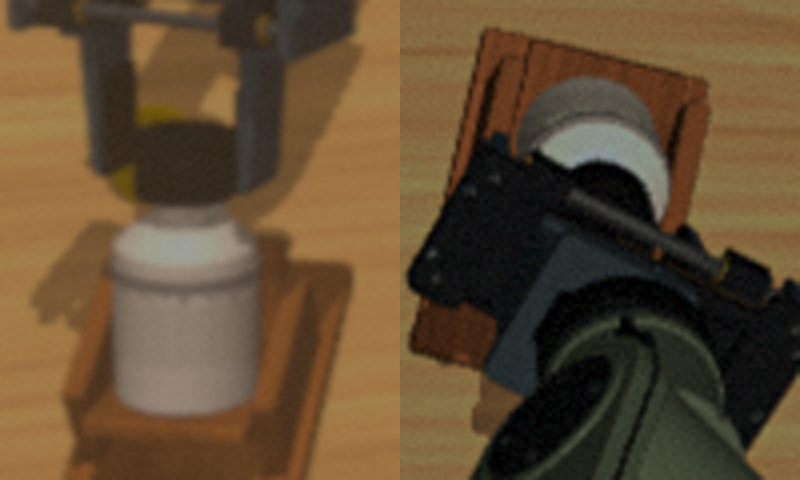

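The cap has climbed: a strip of neck shows under it (crop left, about (185,212)), and the fingers straddle it. Now the third stroke.

>>> drive_tool(
  plan=[
    [0,0,0,-0.1,0,0,60],
    [0,0,0,-0.1,0,0,48],
    [0,0,0,-0.1,0,0,48],
    [0,0,0,-0.1,0,0,48],
    [0,0,0,-0.1,0,0,48],
  ],
  grip_force=22,
)

```text
time_s: 20.0
ee_pos: [520.3, -217.8, 152.0]
ee_rot: [104.2, 60.0, -12.8]
force: [0.7, 0.3, 0.2]
gripper_width: 53.4
```

>>> drive_tool(
  plan=[
    [-4.9,1.1,8.7,-0.1,0,0.2,48],
    [-9.8,2.2,17.4,-0.2,0,0.4,48],
    [-14.7,3.4,26.1,-0.3,0.1,0.6,48],
    [-19.6,4.5,34.8,-0.4,0.1,0.8,48],
    [-24.5,5.6,43.5,-0.5,0.1,1.0,48],
    [-29.4,6.7,52.2,-0.6,0.1,1.2,48],
    [-34.3,7.9,60.9,-0.8,0.2,1.4,48],
    [-39.2,9.0,69.6,-0.9,0.2,1.6,48],
    [-45.9,10.5,81.3,-1.0,0.2,1.8,48],
    [-45.9,10.5,81.3,-1.0,0.2,1.8,48],
  ],
)

```text
time_s: 21.25
ee_pos: [519.2, -217.6, 153.7]
ee_rot: [9.9, 60.0, -13.0]
force: [-0.7, -0.4, 0.4]
gripper_width: 53.1
```

>>> drive_tool(
  plan=[
    [-4.9,1.1,8.7,-0.1,0,0.2,48],
    [-9.8,2.2,17.4,-0.2,0,0.4,48],
    [-14.7,3.4,26.1,-0.3,0.1,0.6,48],
    [-19.6,4.5,34.8,-0.4,0.1,0.8,48],
    [-24.5,5.6,43.5,-0.5,0.1,1.0,48],
    [-29.4,6.7,52.2,-0.6,0.1,1.2,48],
    [-34.3,7.9,60.9,-0.8,0.2,1.4,48],
    [-39.2,9.0,69.6,-0.9,0.2,1.7,48],
    [-45.9,10.5,81.3,-1.0,0.2,1.9,48],
    [-45.9,10.5,81.3,-1.0,0.2,1.9,48],
  ],
)

```text
time_s: 22.5
ee_pos: [518.0, -217.3, 155.5]
ee_rot: [-84.2, 59.9, -13.0]
force: [0.1, 0.0, 0.1]
gripper_width: 53.3
```

```bash
python3 - <<'E'
from h import *
st(); plan(94,-6); plan(94,30)
E
```

```text
t 22.5 q [ -28.5    8.4  120.2   19.8   23.4 -116. ] phi 95.0 tilt 0.12 h -9.25 off [-0.2  0.1 -0.1] F [0.1 0.  0.1] [0.1  0.37 0.01] w 53.32804295717978
94 -6 [ 0.55 -0.01 -0.84] [-1.4  0.2  2.9]
94 30 [ 0.55 -0.01 -0.84] [-18.9   4.2  34.1]
```

Turned about 565° in all. A gentle test pull along the axis, watching the force.

>>> drive_tool(
  plan=[
    [0,0,0,-0.7,0.2,1.3,48],
    [0,0,0,-1.4,0.3,2.6,48],
    [0,0,0,-1.5,0.3,2.7,48],
  ],
)

```text
time_s: 22.88
ee_pos: [516.5, -217.0, 158.3]
ee_rot: [-84.2, 59.9, -13.0]
force: [-0.3, -0.2, -1.9]
gripper_width: 53.3
```

```bash
python3 - <<'E'
from h import *
st(); plan(95,38)
E
```

```text
t 22.875 q [ -28.6    8.1  120.1   19.5   23.9 -115.7] phi 95.0 tilt 0.12 h -6.02 off [-0.2  0.1 -0.1] F [-0.3 -0.2 -1.9] [0.07 0.33 0.02] w 53.32112281635461
95 38 [0.05 0.1  0.04] [-21.3   4.8  38.2]
```

>>> drive_tool(
  plan=[
    [0,0,0,-3,0.7,5.5,48],
    [0,0,0,-7,1.6,12.5,48],
    [0,0,0,-12,2.7,21.5,48],
    [0,0,0,-18,4,32,48],
    [0,0,0,-22,5,40,48],
    [0,0,0,-22,5,40,48],
    [0,0,0,-22,5,40,48],
    [0,0,0,-22,5,40,48],
    [0,0,0,-22,5,40,48],
  ],
)

```text
time_s: 24.0
ee_pos: [494.4, -211.9, 197.9]
ee_rot: [-84.2, 59.9, -13.0]
force: [-0.1, 0.3, -0.3]
gripper_width: 53.1
```

```bash
python3 - <<'E'
from h import *
st()
S=cam('scene');T=cam('top')
s=snap('scene','s4.png')[:,:,::-1]; t=snap('top','t4.png')[:,:,::-1]
z=lambda i,x,y,k: cv2.resize(i[y:y+120,x:x+100],None,fx=k,fy=k,interpolation=cv2.INTER_CUBIC)
cv2.imwrite('pics/z4.png',np.hstack([z(s,165,195,4),cv2.resize(t[180:315,150:240],(400,480),interpolation=cv2.INTER_CUBIC)]))
cv2.imwrite('pics/lane.png',np.hstack([cv2.resize(s[215:310,375:450],(400,507),interpolation=cv2.INTER_CUBIC),cv2.resize(t[185:315,160:235],(300,520),interpolation=cv2.INTER_CUBIC)[:507]]))
E
```

```text
t 24.0 q [ -29.6    3.2  118.8   16.7   29.9 -113.1] phi 95.0 tilt 0.08 h 39.58 off [ 0.   0.1 -0. ] F [-0.1  0.3 -0.3] [ 0.08  0.38 -0.03] w 53.10927394352207
```

View pics/z4.png

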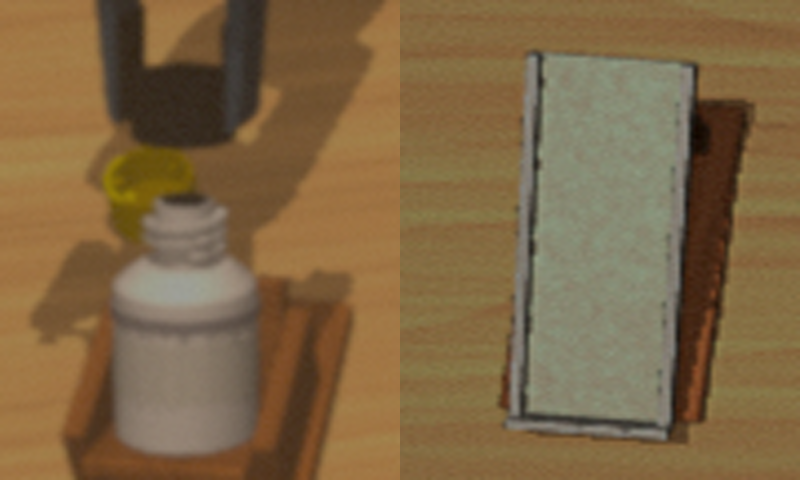

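View pics/lane.png

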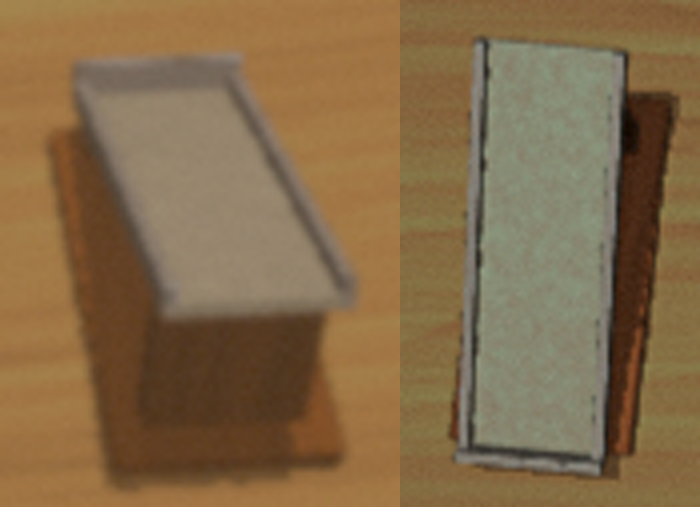

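Cap is held, well clear of the bare threaded neck. The lane views show the bed corners: scene (417.8,230.9), (437.4,269.4), (408.4,271.8), and top (182.5,196), (213.3,197.5), (178.5,295.8). I'll fit the lane's pose to these.

```bash
cat > lane.py <<'E'
from h import *
from scipy.optimize import least_squares
S=cam('scene');T=cam('top')
obs=[(S,(0,33,0),(417.75,230.9)),(S,(220,33,0),(437.4,269.4)),(S,(220,-33,0),(408.4,271.8)),(S,(0,-33,0),(393.4,232.8)),
 (T,(220,33,0),(182.5,196)),(T,(220,-33,0),(213.3,197.5)),(T,(0,33,0),(178.5,295.8)),(T,(0,-33,0),(209.5,298.5))]
def LR(yaw,sl=22): return (R.from_euler('z',yaw,degrees=True)*R.from_euler('y',-sl,degrees=True)).as_matrix()
f=lambda p: np.concatenate([(proj(c,p[:3]+LR(p[3],p[4])@np.array(X,float))[0]-u) for c,X,u in obs]+[[(p[4]-22)*3]])
if __name__=='__main__':
    r=least_squares(f,[400,240,30,-5,22],loss='soft_l1'); print(r.x.round(2),r.fun.round(1)); L=LR(r.x[3]); print(L.round(3))
    np.save('lane.npy',r.x)
E
python3 lane.py
```

```text
[408.45 238.18  25.74  -4.46  22.05] [-0.4  0.2  1.4  0.6 -0.3 -0.2 -2.5 -0.3 -0.3 -0.8  0.5  0.5 -0.2  0.1
 -0.8  0.   0.2]
[[ 0.924  0.078 -0.373]
 [-0.072  0.997  0.029]
 [ 0.375  0.     0.927]]
```

```bash
cat > place.py <<'E'
from lane import *
p=np.load('lane.npy'); L=LR(p[3]); O=p[:3]
Rg=np.column_stack([-L[:,2],np.cross(L[:,1],-L[:,2]),L[:,1]])
def tgt(x,h,y=0): return O+L@np.array([x,y,h])
E
python3 - <<'E'
from place import *
s=state(); 
H=camera_info('wrist')['hand_eye']; K=camera_info('wrist')['intrinsics']
d=np.linalg.solve(K,[330,120,1]); d/=np.linalg.norm(d)
X=tgt(120,0); tcp=X-Rg@(H[:3,:3]@(d*330)+H[:3,3])
print('view tcp',tcp, (tcp-O)@L, goto(s,Rg,tcp))
print('via/place',goto(s,Rg,tgt(160,80)))
E
```

```text
view tcp [547.29752231 225.47280628 252.03183531] [214.03137889  -1.87675752 157.58505112] (array([-1.31,  8.39, 13.75]), array([ 52.8, 437.4,  54. ]))
via/place (array([-1.31,  8.39, 13.75]), array([ 32. , 440.9, -38.2]))
```

>>> drive_tool(
  plan=[
    [0,0,0,-10,20,40,48],
    [0,2,3,-5,70,80,48],
    [0,4,6,10,130,95,48],
    [-1,6,9,25,190,95,48],
    [-1,8,12,35,250,95,48],
    [-1.3,8.4,13.8,45,310,90,48],
    [-1.3,8.4,13.8,50,370,80,48],
    [-1.3,8.4,13.8,53,420,65,48],
    [-1.3,8.4,13.8,53,437,54,48],
    [-1.3,8.4,13.8,53,437,54,48],
  ],
)

```text
time_s: 25.35
ee_pos: [546.8, 226.2, 250.5]
ee_rot: [-90.2, 68.2, -4.4]
force: [0.6, -0.6, -0.5]
gripper_width: 53.1
```

>>> drive_tool(
  plan=[
    [0,0,0,0,0,0,48],
    [0,0,0,0,0,0,48],
  ],
)

```text
time_s: 25.6
ee_pos: [547.1, 225.2, 251.1]
ee_rot: [-90.1, 68.1, -4.5]
force: [0.1, 0.2, 0.0]
gripper_width: 53.3
```

```bash
python3 - <<'E'
from place import *
s=state(); print(s['qpos'].round(1),s['qvel'].round(2),s['ee_pos'],s['time_s'],s['gripper_width'])
snap('wrist','w5.png'); np.save('w5.npy',np.r_[s['ee_pos'],s['ee_rot']])
W=cam('wrist',s); print(proj(W,[tgt(0,0,33),tgt(0,0,-33),tgt(220,0,33),tgt(220,0,-33),tgt(110,0,33),tgt(110,0,-33)]).round(1))
print(goto(s,Rg,tgt(160,60)))
E
```

```text
[ 27.7   9.5  99.8 -14.4  52.8 -51. ] [-0.13 -0.05 -0.15 -0.07 -0.03  0.04] [547.05634114 225.18549802 251.08924747] 25.6 53.28762632793051
[[374.  -43.6]
 [288.  -43.7]
 [365.4 234.2]
 [294.7 234. ]
 [369.3 108.9]
 [291.7 108.7]]
(array([ 0.04, -0.12, -0.11]), array([ -13.1,    3.2, -109.8]))
```

View pics/w5.png

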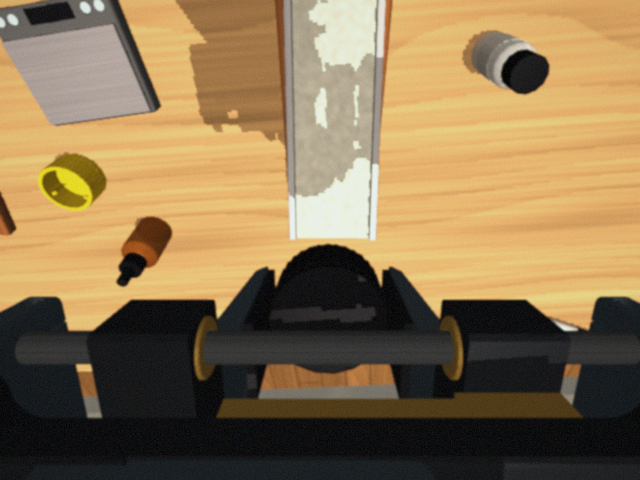

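The wrist view shows the lane in the upper half, upper end at row ~239 with rails at about columns 290–376, and the cap held in the fingers. I'll measure the rails precisely.

```bash
python3 - <<'E'
from place import *
im=cv2.imread('pics/w5.png'); g=cv2.cvtColor(im,cv2.COLOR_BGR2GRAY).astype(int)
for v in (60,110,150,210,228):
    r=cv2.blur(im[v-4:v+5].astype(np.uint8),(1,9))[4]; print(v,'L',g[v-4:v+5,280:304].mean(0).astype(int).tolist(),'R',g[v-4:v+5,362:390].mean(0).astype(int).tolist())
print('col',g[226:250,320:350].mean(1).astype(int).tolist())
v=np.load('w5.npy'); W=cam('wrist',dict(ee_pos=v[:3],ee_rot=v[3:]))
for h in (0,8): print(h,proj(W,[tgt(x,h,y) for x in (110,150,200,220) for y in (33,-33)]).round(1).tolist())
E
```

```text
60 L [79, 79, 83, 90, 107, 129, 145, 149, 152, 151, 146, 129, 122, 142, 163, 168, 167, 164, 162, 163, 163, 163, 162, 163] R [185, 175, 169, 166, 167, 168, 167, 168, 171, 171, 171, 165, 143, 120, 136, 154, 162, 163, 162, 158, 147, 132, 120, 114, 131, 162, 186, 192]
110 L [121, 118, 103, 87, 80, 94, 119, 142, 150, 153, 153, 148, 133, 124, 141, 161, 169, 170, 171, 172, 173, 172, 172, 171] R [171, 167, 168, 168, 167, 168, 168, 172, 169, 163, 141, 117, 123, 143, 149, 151, 149, 143, 132, 132, 161, 189, 197, 197, 199, 197, 197, 197]
150 L [194, 194, 193, 191, 178, 143, 109, 121, 144, 155, 155, 154, 148, 130, 127, 146, 165, 168, 169, 170, 170, 171, 173, 171] R [168, 166, 166, 167, 167, 168, 169, 171, 159, 133, 122, 138, 151, 154, 152, 150, 155, 168, 184, 190, 189, 190, 190, 189, 189, 190, 189, 190]
210 L [183, 182, 185, 184, 184, 184, 184, 186, 196, 218, 232, 237, 237, 236, 221, 197, 212, 231, 236, 236, 236, 236, 234, 235] R [236, 236, 237, 237, 237, 233, 207, 164, 180, 223, 236, 238, 238, 234, 218, 193, 187, 188, 189, 189, 189, 189, 188, 189, 190, 189, 189, 189]
228 L [194, 192, 195, 193, 193, 194, 194, 190, 189, 206, 229, 236, 238, 237, 229, 203, 205, 229, 236, 236, 236, 237, 236, 236] R [237, 236, 237, 236, 235, 223, 188, 174, 212, 235, 238, 238, 235, 224, 199, 187, 185, 186, 186, 187, 187, 187, 187, 187, 188, 187, 187, 186]
col [237, 237, 237, 237, 237, 237, 237, 237, 237, 237, 236, 230, 215, 200, 197, 199, 198, 185, 148, 98, 57, 34, 20, 14]
0 [[369.3, 108.9], [291.7, 108.7], [367.8, 157.2], [292.9, 157.0], [366.1, 213.1], [294.2, 212.9], [365.4, 234.2], [294.7, 234.0]]
8 [[370.4, 108.1], [290.8, 107.9], [368.8, 157.6], [292.0, 157.5], [367.0, 214.8], [293.4, 214.7], [366.3, 236.3], [294.0, 236.2]]
```

```bash
python3 - <<'E'
from place import *
s=state()
for h in (40,18): print(h,goto(s,Rg,tgt(158,h,1.5)))
print(L[:,2])
E
```

```text
40 (array([ 0.03, -0.11, -0.11]), array([  -7.4,    4.2, -129.1]))
18 (array([ 0.03, -0.11, -0.11]), array([   0.8,    3.6, -149.5]))
[-0.37347344  0.02911505  0.92718385]
```

>>> drive_tool(
  plan=[
    [0,0,0,-5,2,-45,48],
    [0,0,0,-10,4,-90,48],
    [0,0,0,-7.4,4.2,-120,48],
    [0,-0.1,-0.1,-5,4.1,-135,48],
    [0,-0.1,-0.1,0.8,3.6,-149.5,48],
    [0,-0.1,-0.1,0.8,3.6,-149.5,48],
    [0,-0.1,-0.1,0.8,3.6,-149.5,48],
  ],
)

```text
time_s: 26.52
ee_pos: [548.7, 229.0, 102.7]
ee_rot: [-89.9, 67.9, -4.4]
force: [-0.1, 0.2, -0.1]
gripper_width: 53.0
```

```bash
python3 - <<'E'
from place import *
s=state(); print(((s['ee_pos']-O)@L).round(2),s['force'].round(2),s['torque'].round(2))
for h in (18,12): print(h,goto(s,Rg,tgt(158,h,1.5)))
s=snap('scene','s6.png')[:,:,::-1]
cv2.imwrite('pics/z6.png',cv2.resize(s[190:310,355:475],(600,600),interpolation=cv2.INTER_CUBIC))
E
```

```text
[159.09   1.77  18.68] [-0.07  0.19 -0.13] [ 0.01  0.29 -0.02]
18 (array([-0.01,  0.09,  0.  ]), array([-0.8, -0.2, -1. ]))
12 (array([-0.01,  0.09,  0.  ]), array([ 1.5, -0.4, -6.6]))
```

View pics/z6.png

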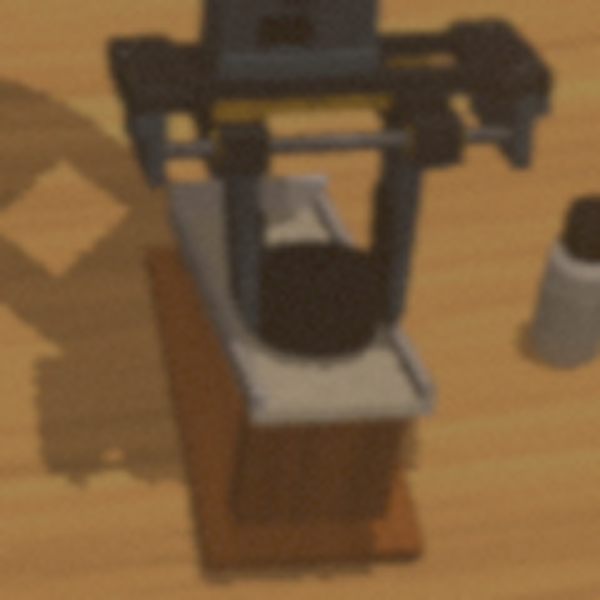

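The cap hovers over the bed, centred between the rails and in the upper half. Now lowering in small steps.

>>> drive_tool(
  plan=[
    [0,0.1,0,-0.5,-0.1,-1,48],
    [0,0.1,0,0,-0.2,-2,48],
    [0,0.1,0,0.3,-0.2,-3,48],
    [0,0.1,0,0.6,-0.2,-4,48],
    [0,0.1,0,0.6,-0.2,-4,48],
  ],
)

```text
time_s: 27.2
ee_pos: [549.1, 228.8, 98.6]
ee_rot: [-90.0, 68.0, -4.4]
force: [-0.6, 0.2, -0.8]
gripper_width: 53.5
```

>>> drive_tool(
  plan=[
    [0,0,0,0.2,0,-0.6,48],
    [0,0,0,0.4,0,-1,48],
    [0,0,0,0.4,0,-1,48],
  ],
)

```text
time_s: 27.58
ee_pos: [549.5, 228.8, 97.5]
ee_rot: [-90.0, 68.0, -4.4]
force: [0.4, -1.0, -1.1]
gripper_width: 53.1
```

```bash
python3 - <<'E'
from place import *
s=state(); print(((s['ee_pos']-O)@L).round(2),s['force'].round(2),s['torque'].round(2),s['gripper_width'])
E
```

```text
[157.95   1.66  13.59] [ 0.45 -0.97 -1.07] [0.07 0.24 0.04] 53.08808805302791
```

>>> drive_tool(
  plan=[
    [0,0,0,0.2,0,-0.5,48],
    [0,0,0,0.4,0,-0.9,48],
    [0,0,0,0.4,0,-0.9,48],
  ],
)

```text
time_s: 27.95
ee_pos: [549.8, 228.8, 96.8]
ee_rot: [-90.0, 68.0, -4.4]
force: [-0.9, -0.7, 0.7]
gripper_width: 53.3
```

>>> drive_tool(
  plan=[
    [0,0,0,0.2,0,-0.5,48],
    [0,0,0,0.4,0,-0.9,48],
    [0,0,0,0.4,0,-0.9,48],
  ],
)

```text
time_s: 28.32
ee_pos: [550.1, 228.9, 96.8]
ee_rot: [-89.9, 68.0, -4.4]
force: [-5.9, 0.8, 8.2]
gripper_width: 53.2
```

```bash
python3 - <<'E'
from place import *
s=state(); print(((s['ee_pos']-O)@L).round(2),s['force'].round(2),s['torque'].round(2),s['gripper_width'])
E
```

```text
[158.17   1.74  12.69] [-5.95  0.83  8.23] [-0.18  0.62 -0.07] 53.2035508806448
```

Firm contact: about 10 N at 12.7 mm, just as expected. I'll ease off a little, hold, then open.

>>> drive_tool(
  plan=[
    [0,0,0,0,0,0,48],
    [0,0,0,0.1,0,-0.2,48],
    [0,0,0,0.1,0,-0.2,48],
  ],
)

```text
time_s: 28.7
ee_pos: [550.2, 229.0, 96.9]
ee_rot: [-89.9, 68.0, -4.4]
force: [-3.2, 0.2, 4.8]
gripper_width: 53.2
```

>>> drive_tool(
  plan=[
    [0,0,0,0,0,0,80],
    [0,0,0,0,0,0,80],
    [0,0,0,0,0,0,80],
    [0,0,0,0,0,0,80],
    [0,0,0,0,0,0,80],
    [0,0,0,0,0,0,80],
  ],
)

```text
time_s: 29.45
ee_pos: [550.2, 229.0, 96.8]
ee_rot: [-89.9, 68.0, -4.4]
force: [0.3, -0.1, 1.0]
gripper_width: 80.1
```

```bash
python3 - <<'E'
from place import *
s=state(); print(((s['ee_pos']-O)@L).round(2),s['force'].round(2),s['gripper_width'],goto(s,Rg,tgt(170,120,1.5)))
snap('wrist','w7.png');snap('top','t7.png'); s=snap('scene','s7.png')[:,:,::-1]
t=cv2.imread('pics/t7.png')
cv2.imwrite('pics/z7.png',np.hstack([cv2.resize(s[190:310,355:475],(400,400)),cv2.resize(t[185:315,130:260],(400,400))]))
E
```

```text
[158.33   1.88  12.7 ] [ 0.32 -0.12  0.98] 80.12893407364469 (array([-0.03,  0.03,  0.02]), array([-29.3,   1.9, 103.9]))
```

View pics/z7.png

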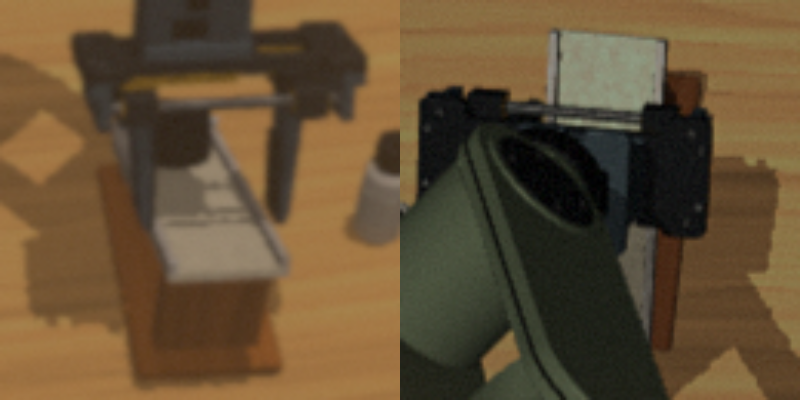

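The cap has slid down to the low end (scene crop, about (183,135)). I'll lift away along the bed's normal and check its rest pose.

>>> drive_tool(
  plan=[
    [0,0,0,-7,0.5,17,80],
    [0,0,0,-19,1.5,46,80],
    [0,0,0,-30,2,90,80],
    [0,0,0,-30,2,140,80],
    [0,0,0,0,2,190,80],
    [0,0,0,40,2,200,80],
    [0,0,0,70,2,200,80],
    [0,0,0,70,2,200,80],
    [0,0,0,70,2,200,80],
  ],
)

```text
time_s: 30.72
ee_pos: [619.3, 230.8, 296.2]
ee_rot: [-90.0, 68.1, -4.5]
force: [-0.3, 0.0, -0.2]
gripper_width: 80.0
```

```bash
python3 - <<'E'
from place import *
s0=state(); print(s0['ee_pos'],s0['time_s'],s0['force'].round(1))
w=snap('wrist','w8.png')[:,:,::-1]; W=cam('wrist',s0); s=snap('scene','s8.png')[:,:,::-1]
for c,C in (('scene',S),('wrist',W)):
    for l in ('cap_top','scale','dropper','vial_a'):
        print(c,l,[(np.round(np.array(d['location'])*[640,480],1).tolist(),round(d['p'],2)) for d in place_of(c,l)][:4])
    print('expected cap_top',proj(C,tgt(27,34)).round(1))
cv2.imwrite('pics/z8.png',np.hstack([cv2.resize(s[190:310,355:475],(480,480)),cv2.resize(w[0:250,260:400],(269,480))]))
E
```

```text
[619.32187697 230.80068869 296.20479774] 30.725 [-0.3  0.  -0.2]
scene cap_top [([205.6, 245.8], 0.89), ([406.8, 222.6], 0.82), ([288.3, 309.9], 0.82)]
scene scale [([310.1, 269.2], 0.71), ([209.5, 245.7], 0.2)]
scene dropper [([320.0, 335.7], 0.82)]
scene vial_a [([468.3, 257.4], 0.87), ([142.9, 321.2], 0.85)]
expected cap_top [[406.6 223. ]]
wrist cap_top [([66.6, 98.0], 0.67)]
wrist scale []
wrist dropper [([147.4, 162.7], 0.98)]
wrist vial_a []
expected cap_top [[ 313.9 -156.2]]
```

View pics/z8.png

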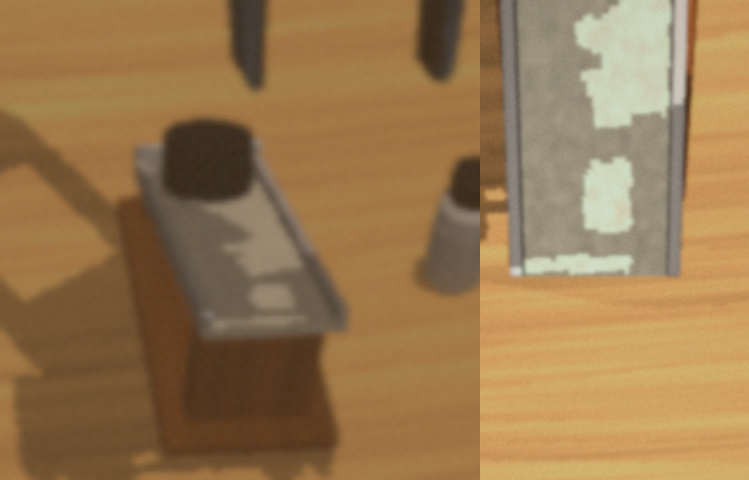

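The cap rests flat against the stop. Its top is at (406.8,222.6) against an expected (406.6,223.0), the bystanders haven't moved, and the gripper is clear. Handing in.

```bash
python3 -c "
from workcell import env; print(env.job_done())"
```

```text
the job is handed in; nothing more can be done
None
```

I unscrewed the black cap, carried it to the lane and let it slide down to the stop. The job was handed in at about 31 s of the 72 s allowed; the hand-in gave no verdict.

- **Unscrewing:** I gripped the cap along the jar's axis and turned it about 565° in three strokes, following the 8 mm per turn climb. Readings stayed under about 2 N, including a test pull before the lift. A picture then showed the neck bare and the cap in the fingers.
- **Placing:** I set the cap flat on the bed about 158 mm up from the stop. It touched down at roughly 10 N where I expected the bed, and I held it there before letting go.
- **Last checks:**
  - **Cap:** in the scene picture the top of the cap is at (406.8, 222.6), against (406.6, 223.0) expected for a cap resting at the stop.
  - **Scale and bottles:** all within about 2.5 pixels of where they started.
  - **Gripper:** clear of everything, with about 0 N on it.

Three checks disagreed or were incomplete:
- The wrist camera put the cap and the lane 2–4 mm away from where the fixed cameras did. I averaged or shifted to allow for it, and found the bed height by touch.
- In the final wrist picture the low end of the lane was out of frame, so the resting place is confirmed by the scene camera only.
- The network also reported the two yellow look-alike caps, which I left alone.

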